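Lay out pottery finds on the photo board

TASK

Lay out the finds on the photo board's felt pads for the record picture. Of the three pads in the front row, the smallest sherd goes on the end pad in front of the chequered scale bar, the largest sherd on the other end pad, and the middle-sized sherd between them; the label bundle goes on the single pad behind the middle one, and the loupe stands upright on top of the bundle to hold it down. Centre each thing on its pad (the loupe on the bundle), flat and the same face up as now, and set the sherds down gently, never dropping them.

Things in the scene. Friction and masses are not known exactly. Their poses are not given: they have to be found in the camera images.
- large_sherd_centre (a point): centre (half-way up) of the largest of three brown broken pottery sherds, 57 x 75 x 12 mm (x, y, z of its own axes), lying flat with z up; it can be gripped from above across its 57 mm width (fingers closing along its x axis). Irregular outline.
- middle_sherd_centre (a point): centre (half-way up) of the middle-sized of three brown broken pottery sherds, 36 x 54 x 10 mm (x, y, z of its own axes), lying flat with z up; it can be gripped from above across its 36 mm width (fingers closing along its x axis). Irregular outline.
- small_sherd_centre (a point): centre (half-way up) of the smallest of three brown broken pottery sherds, 27 x 36 x 9 mm (x, y, z of its own axes), lying flat with z up; it can be gripped from above across its 27 mm width (fingers closing along its x axis). Irregular outline.
- labels_centre (a point): centre (half-way up) of a flat bundle of white paper slips held by a brown band, one rigid block 48 x 65 x 12.5 mm (own x, y, z; z up); grip it across the 48 mm (fingers closing along its x axis)
- loupe_centre (a point): centre (half-way up) of a black round loupe, a short cylinder 38 mm across and 20 mm high, standing upright with z up
- pad_left: thin grey felt pad, 64 x 84 x 3 mm, fixed on the white photo board: front row, left end (seen from the robot; +y side). Origin at the centre of its underside, which lies on the 5 mm thick board; the pad's top is 3 mm above its origin, 8 mm above the table. Its y axis is its long side and runs along the row, its x axis points to the back
- pad_middle: thin grey felt pad, 64 x 84 x 3 mm, fixed on the white photo board: front row, middle. Origin at the centre of its underside, which lies on the 5 mm thick board; the pad's top is 3 mm above its origin, 8 mm above the table. Its y axis is its long side and runs along the row, its x axis points to the back
- pad_right: thin grey felt pad, 64 x 84 x 3 mm, fixed on the white photo board: front row, right end (-y side). Origin at the centre of its underside, which lies on the 5 mm thick board; the pad's top is 3 mm above its origin, 8 mm above the table. Its y axis is its long side and runs along the row, its x axis points to the back
- pad_back: thin grey felt pad, 64 x 84 x 3 mm, fixed on the white photo board: behind the middle pad of the front row, alone, farther from the robot. Origin at the centre of its underside, which lies on the 5 mm thick board; the pad's top is 3 mm above its origin, 8 mm above the table. Its y axis is its long side and runs along the row, its x axis points to the back
- scale_bar: black-and-white chequered scale bar, 18 x 80 x 3 mm, fixed flat on the board in one of its two back corners, straight behind either the left or the right pad of the front row (a black card with grey steps is in the other back corner). Origin at the centre of its underside; y along its length
There are look-alikes about, which are no part of the job. What is shaped like the part that bears loupe_centre but blue, green or purple is not meant.

How it is judged (in metres and radians):
At the end, for the whole second after the job is handed in: Sherds: middle-sized on the middle front pad, smallest on the end pad before the scale bar, largest on the other end pad; labels on the back pad: each centred within 15 mm, resting on its pad, within 0.2 rad of flat. Loupe upright on the labels, within 12 mm of their centre. All at rest (horizontal distance between middle_sherd_centre and pad_middle below 0.015 m and z of middle_sherd_centre in the frame of pad_middle below 0.012 m and horizontal distance between labels_centre and pad_back below 0.015 m and z of labels_centre in the frame of pad_back below 0.01325 m and ((horizontal distance between scale_bar and pad_left below 0.13 m and horizontal distance between small_sherd_centre and pad_left below 0.015 m and z of small_sherd_centre in the frame of pad_left below 0.0115 m and horizontal distance between large_sherd_centre and pad_right below 0.015 m and z of large_sherd_centre in the frame of pad_right below 0.013 m) or (horizontal distance between scale_bar and pad_right below 0.13 m and horizontal distance between small_sherd_centre and pad_right below 0.015 m and z of small_sherd_centre in the frame of pad_right below 0.0115 m and horizontal distance between large_sherd_centre and pad_left below 0.015 m and z of large_sherd_centre in the frame of pad_left below 0.013 m)) and horizontal distance between loupe_centre and labels_centre below 0.012 m and z of loupe_centre in the frame of labels_centre between 0.012 and 0.021 m and angle between each of large_sherd_centre, middle_sherd_centre, small_sherd_centre, labels_centre, loupe_centre's own z axis and vertical below 0.2 rad and linear speed of each of large_sherd, middle_sherd, small_sherd, labels, loupe below 0.02 m/s); the robot touches nothing.
It fails at once if a sherd is dropped: it moves faster than 0.6 m/s (a fall of about 18 mm) while no finger touches it ((linear speed of large_sherd above 0.6 m/s and contact force between large_sherd and the fingers below 0.02 N) or (linear speed of middle_sherd above 0.6 m/s and contact force between middle_sherd and the fingers below 0.02 N) or (linear speed of small_sherd above 0.6 m/s and contact force between small_sherd and the fingers below 0.02 N)).
It also fails if it takes over 128 s, if anything falls off the work surface, if the arm or the gripper's body presses on something with over 40 N, if the wrist force passes 120 N, or if a joint passes its speed limit or range.

ROBOT

A 6-joint arm with a two-finger parallel gripper is mounted at the origin on the work surface; the furniture and walls round the work are solid. World frame = base frame: x ahead of the robot, y to its left, z up, the work surface at z = 0. Lengths are in m, angles in degrees, forces in N, time in s.
With the tool pointing down it reaches from about 0.425 to 0.95 m from the base axis. Payload 14.7 kg.
Tool frame: the origin (TCP) lies at the very end of the fingers, on their centre line; the grasp point (between the pads) lies manip.grasp_offset behind it (manip.grasp_offset is the distance from the TCP to the grasp point, in m); z points along the fingers, y is the direction in which the jaws open and shut (so a half turn about z gives the same grasp; the last joint's range is limited). The gripper opens to 85 mm and grips with 20 to 120 N. Pads are 22 mm wide; open, the fingers measure 114 mm over their backs; the gripper's body (76 mm by 85 mm) begins 54 mm behind the grasp point. The pads swing forward as they close: fully open they stand 13 mm farther back than shut.
Start: joints at [-74.863, 27.513, 91.461, -0, 61.026, -2.67], TCP at [0.199, -0.619, 0.231] pointing down, gripper open.
Joint ranges: [-157.49, 157.49], [-46.99, 117.5], [13.45, 153.17], [-89.5, 269.5], [5.16, 153.95], [-167.48, 167.48]. Speed limits (degrees/s): [108.29, 108.29, 136.94, 172.46, 172.46, 172.46].

INTERFACE

Orientations are given as a 3x3 rotation matrix whose columns are the frame's x, y, z axes.
In Python, from workcell import manip, grab_frame gives the robot as it stands. Calls block until the motion is done:
- manip.goto(position, orientation): joint-space move of the TCP to a pose.
- manip.line_to(position, rate=0.15, orientation=None, guard=None): straight line of the TCP; orientation=None keeps the orientation; rate is the mean speed in m/s. With guard (N) it stops when the force on the tool has changed by that much, and returns True; else False.
- manip.movej(angles): joint-space move.
- manip.move_gripper(opening, grip_force=None): finger opening in m; grip_force is the grip in N (None keeps the last); returns when the fingers have stopped.
- manip.pause(seconds).
- manip.ik(position, orientation): joint angles nearest the present ones, or None.
- grab_frame(name): name is "scene" or "top" or "wrist"; returns a dict with "color" (480x640x3 uint8, red, green, blue), "K" (3x3 intrinsics, pixels), "origin" and "attitude" of the camera in the world; the wrist camera has in their place "tool_from_camera" (4x4, takes a point from camera to tool coordinates, whose origin is the TCP and whose axes are the flange's). Camera axes: x right, y up, looking along -z (the intrinsics and any distortion apply to the point x, -y, -z); pixel columns grow to the right and rows downward; lengths in m; the calibration is good to about 2 mm. A picture is of the moment at which its call begins: read the wrist's pose just before it. There is no depth.
A pose or a line that the arm cannot do raises manip.IKError and nothing moves.
- manip.sign_off(): hands the job in, once; it reports no verdict.
Readings, each from a call of its own:
- manip.current_time(): time.
- manip.current_q(): joint angles.
- manip.current_qd(): joint speeds.
- manip.current_effort(): joint torques, N m.
- manip.current_tool_pos(): TCP position.
- manip.current_tool_rot(): TCP orientation.
- manip.current_wrist_force(): force on the tool from outside, world axes, zero at the start.
- manip.current_torque(): the same for the moment, N m.
- manip.current_finger_gap(): finger opening in m.
Only numpy, scipy, OpenCV 4.12 (cv2) and the standard library are available. Lean on these libraries where they do the work, as an engineer would, in place of code of your own. Each camera call takes 0.05 s, during which the arm holds its last target. There are 200 camera calls.

## Working session

There is one attempt and no reset: what is moved stays moved. The work goes in short steps, each a Python script; the robot and the scene stay as the last script left them, time stands still between calls to the robot, and variables do not carry over. Pictures are saved under pics/ and viewed, about 12 in all and at most 16, crops included, and the job is handed in when it is done.

```bash
mkdir -p pics; ls; python3 - <<'E'
from workcell import manip, grab_frame
import cv2,numpy as np
for n in("scene","top"):
    f=grab_frame(n); cv2.imwrite(f"pics/{n}0.png",f["color"][:,:,::-1]); print(n,f["K"],f["origin"],f["attitude"],[k for k in f])
print(grab_frame("wrist")["tool_from_camera"],manip.grasp_offset,manip.current_time(),manip.current_tool_rot())
E
```

```text
pics
scene [[436.37384787   0.         325.07054504]
 [  0.         436.37384787 237.48257744]
 [  0.           0.           1.        ]] [0.32600629 0.45261836 0.69867168] [[-0.89735337  0.35471813 -0.262549  ]
 [-0.4411971  -0.70746708  0.55211906]
 [ 0.01010186  0.61128175  0.79134858]] ['color', 'K', 'origin', 'attitude']
top [[474.45012099   0.         319.10683701]
 [  0.         474.45012099 237.12103841]
 [  0.           0.           1.        ]] [0.41048793 0.00905958 0.92620217] [[ 0.0166049   0.98608659 -0.16540109]
 [-0.99877355  0.02407541  0.04326395]
 [ 0.0466441   0.16447984  0.98527697]] ['color', 'K', 'origin', 'attitude']
[[-7.86320062e-04  9.58055619e-01  2.86581248e-01  7.20072717e-02]
 [ 9.99999573e-01  6.14395117e-04  6.89839384e-04  1.00863297e-03]
 [ 4.84830379e-04  2.86581668e-01 -9.58055694e-01 -1.42667227e-01]
 [ 0.00000000e+00  0.00000000e+00  0.00000000e+00  1.00000000e+00]] 0.0187 0.15 [[ 9.52092835e-01  3.05809025e-01 -2.69618046e-04]
 [ 3.05809144e-01 -9.52092433e-01  8.75576078e-04]
 [ 1.10577659e-05 -9.16081374e-04 -9.99999580e-01]]
```

View pics/top0.png

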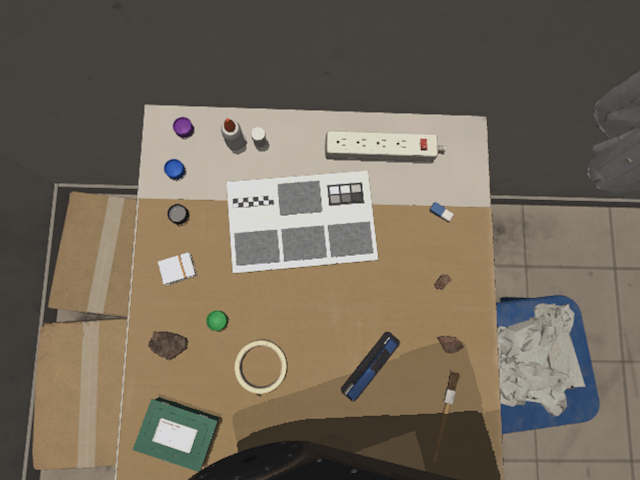

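View pics/scene0.png

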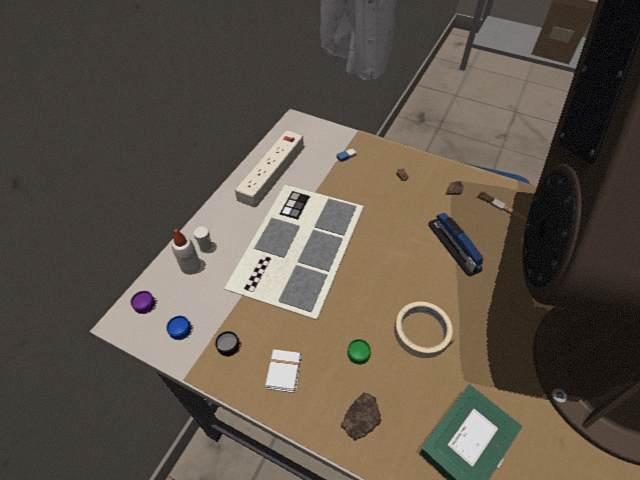

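Candidates in the top view:
- **Sherds:** large (168,345), middle (450,343), small (443,282).
- **Labels:** (177,268). The green box's white label at (175,434) is not it.
- **Loupe:** black at (178,214). The look-alikes are purple (183,127), blue (174,169) and green (217,321).
- **Pads:** left (257,248), middle (304,243), right (350,239), back (300,198).
- **Scale bar:** (252,201), behind the left pad, so the small sherd goes left and the large one right.

Next I'll hover over each item for a close look.

```bash
cat > h.py <<'E'
from workcell import manip, grab_frame
import cv2,numpy as np
def R(a):  # tool down, jaws along angle a (rad)
    y=np.array([np.cos(a),np.sin(a),0]);z=np.array([0,0,-1.]);return np.column_stack([np.cross(y,z),y,z])
def cast(f,uv,z):
    uv=np.atleast_2d(uv).astype(float);K=f["K"]
    d=np.column_stack([(uv[:,0]-K[0,2])/K[0,0],-(uv[:,1]-K[1,2])/K[1,1],-np.ones(len(uv))])@np.asarray(f["attitude"]).T
    o=np.asarray(f["origin"]);return (o+d*((z-o[2])/d[:,2])[:,None])[:,:2]
def wrist():
    p=np.array(manip.current_tool_pos());r=np.array(manip.current_tool_rot());f=grab_frame("wrist");T=f["tool_from_camera"]
    f["origin"]=p+r@T[:3,3];f["attitude"]=r@T[:3,:3];return f
def save(n,f): cv2.imwrite(f"pics/{n}.png",f["color"][:,:,::-1])
def go(xy,z,a):
    """joint move; of the two equivalent half turns take the one nearest the present wrist angle"""
    q0=np.array(manip.current_q());best=None
    for k in(0,np.pi):
        q=manip.ik([xy[0],xy[1],z],R(a+k))
        if q is not None and (best is None or np.abs(np.array(q)-q0).max()<best[0]): best=(np.abs(np.array(q)-q0).max(),a+k)
    if best is None: raise RuntimeError(f"no ik {xy} {z} {a}")
    manip.goto([xy[0],xy[1],z],R(best[1]))
E
python3 - <<'E'
from h import *
f=grab_frame("top")
P=dict(large=(168,345,.006),middle=(450,343,.005),small=(443,282,.005),labels=(177,268,.012),loupe=(178,214,.02),pl=(257,248,.008),pm=(304,243,.008),pr=(350,239,.008),pb=(300,198,.008),bar=(252,201,.008))
for n,(u,v,z) in P.items():
    c=cast(f,(u,v),z)[0]; print(n,c.round(4),np.hypot(*c).round(3))
ims=[]
def look(n,xy,z):
    a=np.arctan2(xy[1],xy[0])+np.pi/2
    go(xy,z,a); w=wrist(); np.savez(f"{n}.npz",**{k:np.asarray(v) for k,v in w.items()}); ims.append(cv2.resize(w["color"][:,:,::-1],(266,200)))
xy=lambda n:cast(f,P[n][:2],P[n][2])[0]
for n in("middle","small"): look(n,xy(n),.16)
look("board",xy("pm")+[.03,0],.32)
for n in("loupe","labels","large"): look(n,xy(n),.16)
cv2.imwrite("pics/m1.png",np.vstack([np.hstack(ims[:3]),np.hstack(ims[3:])]))
print(w["K"],manip.current_time())
E
```

```text
large [0.3536 0.248 ] 0.432
middle [ 0.3648 -0.2869] 0.464
small [ 0.4817 -0.2764] 0.555
labels [0.4976 0.2393] 0.552
loupe [0.6011 0.2422] 0.648
pl [0.5402 0.0893] 0.548
pm [ 0.5522 -0.0019] 0.552
pr [ 0.5624 -0.0922] 0.57
pb [0.6425 0.0081] 0.643
bar [0.6337 0.1027] 0.642Traceback (most recent call last):
  File "<stdin>", line 15, in <module>
NameError: name 'w' is not defined
```

View pics/m1.png

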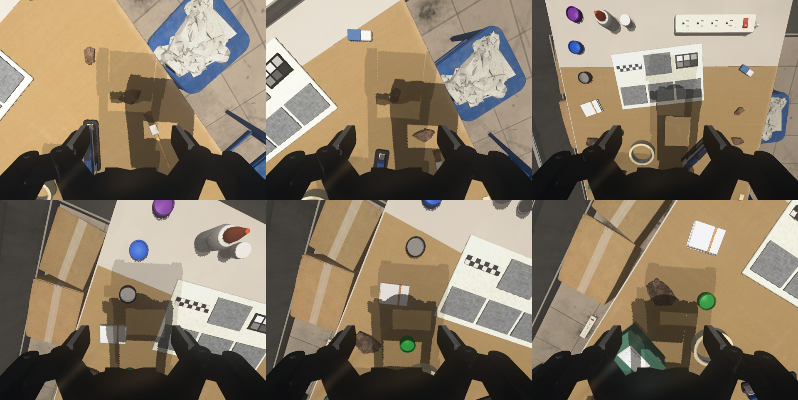

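Montage: the middle view shows the small sherd at about (89,55) and the small view shows the middle sherd at (157,135). The large view shows the large sherd in shadow at (128,90) and the labels at (174,37). The labels view shows the black loupe at (149,46). I'll segment from views where each thing is out of the shadow.

```bash
cat > seg.py <<'E'
from h import *
def load(n): return dict(np.load(f"{n}.npz"))
def seg(f,c,half,kind):
    """mask within a window round pixel c; returns contour (full image px)"""
    x0,y0=int(c[0]-half),int(c[1]-half); x0,y0=max(x0,0),max(y0,0)
    w=f["color"][y0:y0+2*half,x0:x0+2*half]; i=w.astype(float); v=i.max(2)
    chroma=(i[:,:,0]-i[:,:,2])/(v+1)
    if kind=="sherd": g=cv2.normalize(chroma*150+v*.5,None,0,255,cv2.NORM_MINMAX).astype(np.uint8); inv=True
    elif kind=="dark": g=v.astype(np.uint8); inv=True
    else: g=(255*np.clip(i[:,:,2]/255,0,1)).astype(np.uint8); inv=False
    _,m=cv2.threshold(cv2.GaussianBlur(g,(3,3),0),0,255,cv2.THRESH_OTSU+(cv2.THRESH_BINARY_INV if inv else 0))
    m=cv2.morphologyEx(m,cv2.MORPH_OPEN,np.ones((3,3)))
    cs,_=cv2.findContours(m,cv2.RETR_EXTERNAL,cv2.CHAIN_APPROX_NONE)
    k=max(cs,key=cv2.contourArea)
    vis=cv2.resize(np.ascontiguousarray(w[:,:,::-1]),(200,200),interpolation=cv2.INTER_NEAREST)
    s=200/np.array([w.shape[1],w.shape[0]]); cv2.polylines(vis,[((k[:,0]+.5)*s).astype(int)],True,(0,255,0),1)
    return k[:,0]+[x0,y0],vis
def rect(f,k,z):
    """min-area rectangle in the plane z: centre, (short,long), angle of the short side"""
    p=cast(f,k,z); (c,(a,b),t)=cv2.minAreaRect((p*1000).astype(np.float32)); t=np.deg2rad(t)
    if a>b:a,b,t=b,a,t+np.pi/2
    return np.array(c)/1000,(a,b),t
E
python3 - <<'E'
from seg import *
print(load("board")["K"],manip.current_time())
T=grab_frame("top");s=2.406
J=[("small","middle",(89,55),26,"sherd",.0045),("small","T",(443,282),14,"sherd",.0045),
("middle","small",(157,135),32,"sherd",.005),("middle","T",(450,343),20,"sherd",.005),
("large","large",(128,90),44,"sherd",.006),("large","T",(168,345),28,"sherd",.006),
("labels","large",(174,37),60,"white",.0125),("labels","T",(177,268),28,"white",.0125),
("loupe","labels",(149,46),34,"dark",.02),("loupe","T",(178,214),16,"dark",.02)]
vs=[]
for n,src,c,h,k,z in J:
    f=T if src=="T" else load(src)
    if src!="T": c=(c[0]*s,c[1]*s)
    q,v=seg(f,c,h,k);vs.append(v);r=rect(f,q,z)
    print(n,src,r[0].round(4),np.round(r[1],1),np.rad2deg(r[2]).round(1))
b=load("board");
w=b["color"][80:280,170:430,::-1]; cv2.imwrite("pics/board.png",cv2.resize(w,(780,600)))
cv2.imwrite("pics/seg.png",np.vstack([np.hstack(vs[0:4]),np.hstack(vs[4:8]),np.hstack(vs[8:]+[vs[0]*0]*2)]))
E
```

```text
[[332.58208086   0.         313.67782299]
 [  0.         332.58208086 244.043417  ]
 [  0.           0.           1.        ]] 5.9917
small middle [ 0.4807 -0.2732] [23.6 35.3] 47.6
small T [ 0.4832 -0.2741] [21.2 35.8] 48.5
middle small [ 0.3652 -0.2866] [39.3 43.1] 117.9
middle T [ 0.3629 -0.287 ] [30.1 46.5] 0.8
large large [0.3527 0.2548] [67.5 82.2] 35.0
large T [0.3671 0.2581] [76.4 84.8] 4.5
labels large [0.4923 0.2544] [42.7 45.8] 108.4
labels T [0.4949 0.2515] [40.2 45.6] 108.7
loupe labels [0.6003 0.2468] [38.4 38.8] 115.6
loupe T [0.5932 0.2319] [19.  36.3] 51.2
```

View pics/seg.png

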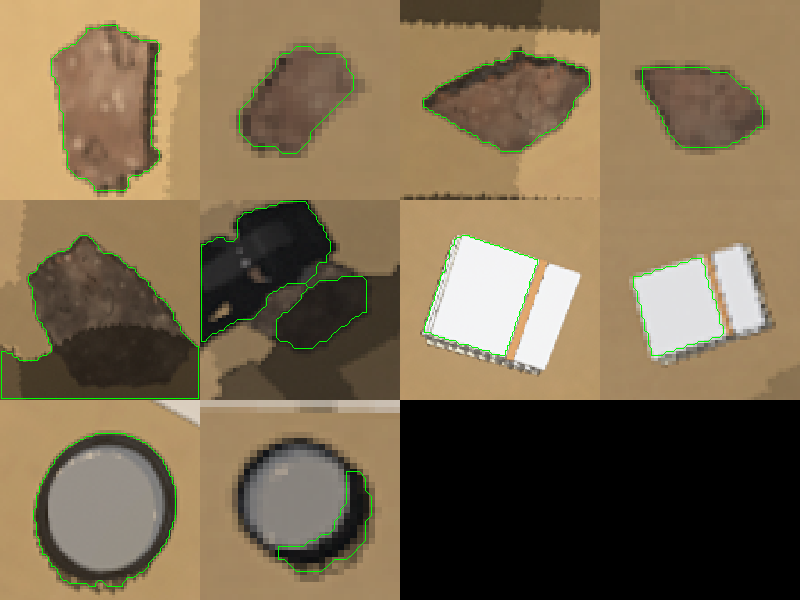

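View pics/board.png

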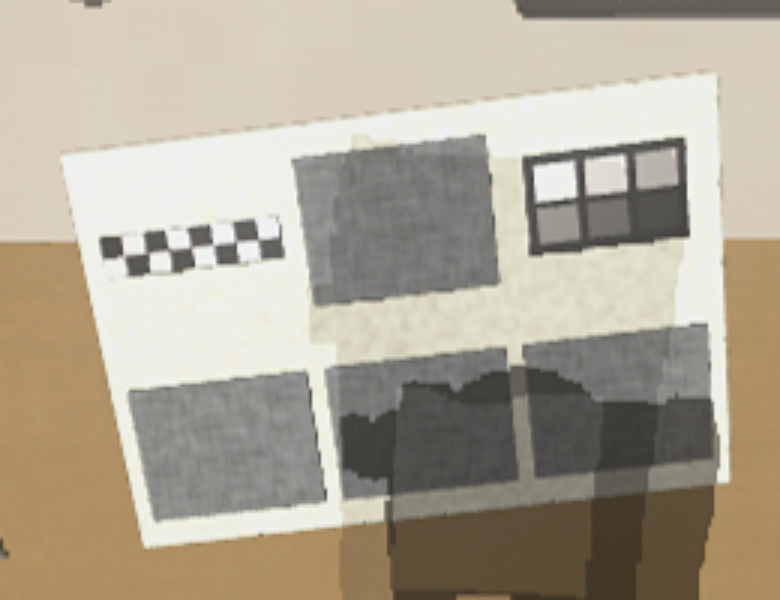

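Segmentation: the small, middle and loupe outlines are good. The labels contour lost its second strip, and the large sherd and the top view were spoilt by shadow or the arm. The board crop confirms the chequered bar at (190,245), behind the left pad. I'll redo the large sherd, labels and pads on the first, unobstructed top image.

```bash
python3 - <<'E'
from seg import *
T=grab_frame("top");T["color"]=cv2.imread("pics/top0.png")[:,:,::-1].copy()
def fit(f,k,z,wx,wy):
    p=cast(f,k,z)*1000;best=None
    for t in np.deg2rad(np.arange(0,180,2)):
        u=p@[np.cos(t),np.sin(t)];v=p@[-np.sin(t),np.cos(t)];e=abs(np.ptp(u)-wx)+abs(np.ptp(v)-wy)
        if best is None or e<best[0]:
            a,b=(u.max()+u.min())/2,(v.max()+v.min())/2
            best=(e,np.rad2deg(t),np.ptp(u),np.ptp(v),(a*np.cos(t)-b*np.sin(t))/1000,(a*np.sin(t)+b*np.cos(t))/1000)
    M=cv2.moments((p).astype(np.float32)); return np.round(best,4),np.round([M['m10']/M['m00'],M['m01']/M['m00']],1)
s=2.406;vs=[]
for n,src,c,h,z,wx,wy in[("small","middle",(89,55),26,.0045,27,36),("small","T",(443,282),14,.0045,27,36),("middle","small",(157,135),32,.005,36,54),("middle","T",(450,343),20,.005,36,54),("large","T",(168,345),28,.006,57,75)]:
    f=T if src=="T" else load(src)
    if src!="T": c=(c[0]*s,c[1]*s)
    k,v=seg(f,c,h,"sherd");vs.append(v);print(n,src,*fit(f,k,z,wx,wy),rect(f,k,z))
# labels: low-chroma bright hull
for src,c,h in(("large",(419,89),55),("T",(177,268),26)):
    f=T if src=="T" else load(src); w=f["color"][c[1]-h:c[1]+h,c[0]-h:c[0]+h].astype(int)
    m=((w[:,:,2]>150)).astype(np.uint8); m=cv2.morphologyEx(m,cv2.MORPH_CLOSE,np.ones((9,9)))
    k=max(cv2.findContours(m,cv2.RETR_EXTERNAL,cv2.CHAIN_APPROX_NONE)[0],key=cv2.contourArea)[:,0]+[c[0]-h,c[1]-h]
    print("labels",src,rect(f,k,.0125))
# pads
hsv=cv2.cvtColor(T["color"],cv2.COLOR_RGB2HSV); m=((hsv[:,:,2]<150)&(hsv[:,:,1]<60)).astype(np.uint8); m=cv2.morphologyEx(m,cv2.MORPH_OPEN,np.ones((3,3)))
for k in cv2.findContours(m,cv2.RETR_EXTERNAL,cv2.CHAIN_APPROX_NONE)[0]:
    x,y,w,h=cv2.boundingRect(k)
    if 225<x<380 and 170<y<270 and w*h>600: print("pad",(x+w//2,y+h//2),rect(T,k[:,0],.008))
b=load("board")
for n,q in(("L",[(128,392),(306,371),(327,499),(155,521)]),("B",[(292,157),(484,135),(499,283),(315,305)]),("M",[(326,368),(505,348),(520,480),(343,497)]),("R",[(522,346),(708,324),(715,457),(538,478)])):
    print(n,cast(b,np.array(q)/3+[170,80],.008).mean(0).round(4))
cv2.imwrite("pics/seg2.png",np.hstack(vs)[:, -400:])
E
```

```text
small middle [ 0.3513 36.     26.9765 35.6722  0.4806 -0.2733] [ 480.6 -273.8] (array([ 0.48065137, -0.27324258]), (23.62743377685547, 35.284324645996094), np.float64(0.8313340969338435))
small T [ 0.2381 20.     26.8548 35.9072  0.4824 -0.2744] [ 482.6 -274.1] (array([ 0.48274149, -0.27360367]), (21.19688606262207, 34.39725112915039), np.float64(0.8472198528361662))
middle small [  0.3656 168.      36.0488  53.6832   0.3608  -0.2849] [ 361.9 -285.8] (array([ 0.36519052, -0.28655957]), (39.28254318237305, 43.132720947265625), np.float64(2.0578628905344107))
middle T [  4.1896 156.      34.3744  51.4361   0.3623  -0.286 ] [ 362.6 -287.1] (array([ 0.36201599, -0.2879848 ]), (31.943540573120117, 48.289493560791016), np.float64(0.014753729346714036))
large T [ 4.9997 18.     57.1397 70.14    0.3561  0.2475] [355.5 248.5] (array([0.35528595, 0.24860208]), (49.424888610839844, 68.22713470458984), np.float64(2.738836410350494))
labels large (array([0.49387866, 0.24394986]), (49.63536834716797, 64.04249572753906), np.float64(0.32830537785823494))
labels T (array([0.49634753, 0.24071332]), (49.77971267700195, 61.68465042114258), np.float64(0.32933871765069933))
pad (257, 247) (array([0.54233813, 0.09036898]), (63.234256744384766, 82.91117858886719), np.float64(0.10586874268246084))
pad (304, 243) (array([ 0.55285822, -0.00085836]), (63.02564239501953, 82.77213287353516), np.float64(0.10954963078311385))
pad (350, 239) (array([ 0.56323511, -0.09212009]), (63.1259765625, 82.98184204101562), np.float64(0.11190260018522612))
pad (300, 198) (array([0.64381616, 0.00948869]), (63.607826232910156, 82.72526550292969), np.float64(0.11190855068578676))
L [0.5405 0.0909]
B [0.642  0.0104]
M [ 5.507e-01 -3.000e-04]
R [ 0.5606 -0.0916]
```

View pics/seg2.png

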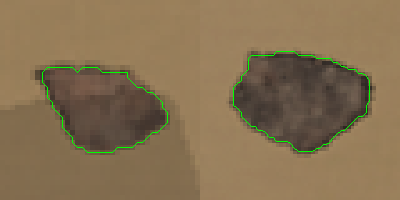

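```bash
python3 - <<'E'
from seg import *
vs=[]
for n,c,h,sg in(("large",np.array([.355,.248]),60,-1),("middle",np.array([.362,-.286]),45,1)):
    ph=np.arctan2(c[1],c[0]);r=np.array([np.cos(ph),np.sin(ph)]);t=np.array([-r[1],r[0]])
    p=c+.08*r+.03*sg*t
    ok=False
    for a in(ph-np.pi/2,ph+1.5*np.pi):
        try: manip.goto([*p,.14],R(a));ok=True;break
        except manip.IKError as e: print(n,e)
    if not ok: continue
    w=wrist();save("close_"+n,w);np.savez(f"c_{n}.npz",**{k:np.asarray(v) for k,v in w.items()})
    d=w["attitude"].T@(np.array([*c,.006])-w["origin"]);uv=w["K"]@np.array([d[0],-d[1],-d[2]]);uv=uv[:2]/uv[2];print(n,uv)
    u,v=np.clip(uv.astype(int),h,[640-h,480-h])
    vs.append(cv2.resize(w["color"][v-h:v+h,u-h:u+h,::-1],(400,400)))
    k,_=seg(w,uv,h,"sherd");print(rect(w,k,.006))
cv2.imwrite("pics/close.png",np.hstack(vs));print(manip.current_time())
E
```

```text
large [280.13489703 316.20919737]
(array([0.35668591, 0.24064874]), (96.58316040039062, 123.32581329345703), np.float64(2.178586812356361))
middle [345.4893188  316.48306678]
(array([ 0.36097842, -0.28570068]), (80.01136016845703, 97.65718841552734), np.float64(0.9676232965104389))
8.7333
```

View pics/close.png

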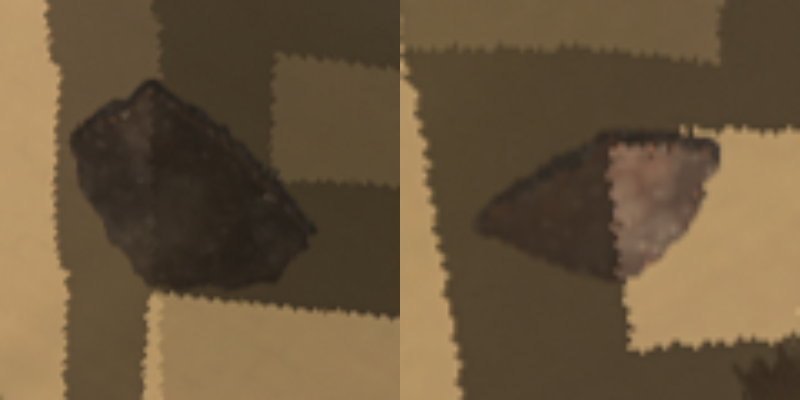

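The close crop shows the large sherd as an irregular hexagon, centred at about (190,190), and the middle one as a kite with its tip at (475,225). I'll project the hand-read vertices.

```bash
python3 - <<'E'
from seg import *
for n,o,s,V,z in(("large",(220,256),.3,[(72,132),(152,80),(235,135),(316,230),(275,280),(195,292),(150,285),(105,220)],.008),("middle",(300,271),.225,[(75,225),(205,132),(318,142),(300,205),(225,282),(150,260)],.006)):
    f=load("c_"+n);k=np.array(V)*s+o;p=cast(f,k,z)*1000
    print(n,rect(f,k,z),"\n",p.round(0).tolist())
    for d in range(0,180,15):
        t=np.deg2rad(d);u=p@[np.cos(t),np.sin(t)];v=p@[-np.sin(t),np.cos(t)];print(d,np.ptp(u).round(1),np.ptp(v).round(1),end=" | ")
    print()
E
```

```text
large (array([0.35292679, 0.25206395]), (47.97529220581055, 69.3393325805664), np.float64(2.827030851432048)) 
 [[354.0, 288.0], [379.0, 279.0], [378.0, 252.0], [367.0, 217.0], [347.0, 217.0], [331.0, 234.0], [326.0, 246.0], [336.0, 267.0]]
0 53.2 71.2 | 15 59.9 72.2 | 30 63.8 68.3 | 45 65.6 59.7 | 60 68.8 51.6 | 75 70.1 49.1 | 90 71.2 53.2 | 105 72.2 59.9 | 120 68.3 63.8 | 135 59.7 65.6 | 150 51.6 68.8 | 165 49.1 70.1 | 
middle (array([ 0.36290817, -0.2881636 ]), (33.299774169921875, 46.71227264404297), np.float64(0.21289802438895095)) 
 [[374.0, -262.0], [375.0, -296.0], [358.0, -313.0], [349.0, -302.0], [344.0, -278.0], [358.0, -269.0]]
0 30.8 51.2 | 15 34.9 45.4 | 30 42.0 38.2 | 45 47.5 34.7 | 60 52.3 35.5 | 75 53.6 34.3 | 90 51.2 30.8 | 105 45.4 34.9 | 120 38.2 42.0 | 135 34.7 47.5 | 150 35.5 52.3 | 165 34.3 53.6 |
```

```bash
cat > pp.py <<'E'
from h import *
PAD=dict(L=(.5414,.0906),M=(.5518,-.0006),R=(.562,-.0919),B=(.643,.0100));YAW=.11
def down(z,guard,rate=.03):
    p=np.array(manip.current_tool_pos());return manip.line_to([p[0],p[1],z],rate=rate,guard=guard)
def up(z,rate=.15):
    p=np.array(manip.current_tool_pos());manip.line_to([p[0],p[1],z],rate=rate)
def tz(): return manip.current_tool_pos()[2]
def pick(xy,a,w,clear=.016,force=30,lift=.0035):
    go(xy,.10,a); manip.move_gripper(min(w+clear,.085),force)
    down(.025,None,.12); hit=down(-.012,4,.03); zc=tz(); up(zc+lift,.03); zg=tz()
    manip.move_gripper(0,force); g0=manip.current_finger_gap(); up(.03,.05); up(.12)
    print("touch",hit,round(zc,4),"grasp z",round(zg,4),"gap",round(g0,4),round(manip.current_finger_gap(),4)); return zg
def place(xy,a,zg,h,w):
    go(xy,.12,a); down(zg+h+.012,None,.12); hit=down(zg+h-.004,3,.02); print("set",hit,round(tz()-zg-h,4),"gap",round(manip.current_finger_gap(),4))
    manip.move_gripper(min(manip.current_finger_gap()+w,.085)); up(.05,.06); up(.12)
E
python3 - <<'E'
from pp import *
zg=pick((.4815,-.2735),np.deg2rad(44),.027)
if manip.current_finger_gap()>.012: place(PAD["L"],YAW,zg,.008,.02)
else: print("MISS")
w=wrist();save("after1",w);print(manip.current_time())
E
```

```text
touch True -0.0019 grasp z 0.0015 gap 0.0201 0.0203
set True -0.0005 gap 0.0202
18.3833
```

View pics/after1.png

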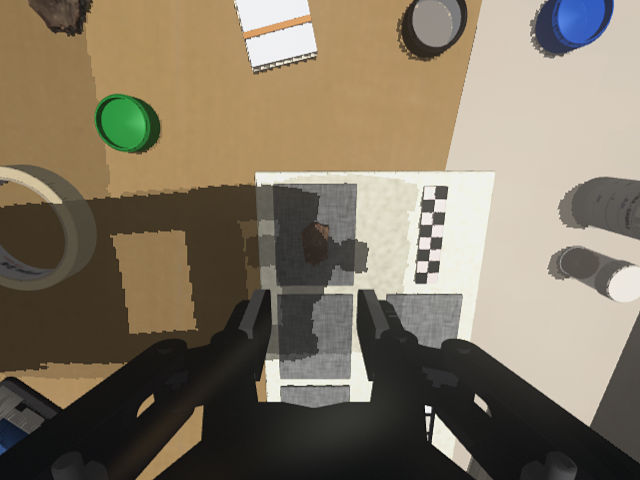

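The small sherd is on the left pad at (316,243); the pad centre is about (315,235). Next are the middle and large sherds.

```bash
python3 - <<'E'
from pp import *
import sys
def job(xy,ang,w,pad):
    zg=pick(xy,np.deg2rad(ang),w)
    if manip.current_finger_gap()<.012: print("MISS");sys.exit()
    place(PAD[pad],YAW,zg,.008,.02); print(manip.current_time())
job((.3605,-.2855),175,.036,"M")
job((.3540,.2490),161,.057,"R")
w=wrist();save("after2",w)
E
```

```text
touch True -0.0034 grasp z 0.0 gap 0.0298 0.0298
set True 0.0 gap 0.03
28.6333
touch True -0.0087 grasp z -0.0051 gap 0.0524 0.0471
set True 0.0026 gap 0.0472
39.2
```

View pics/after2.png

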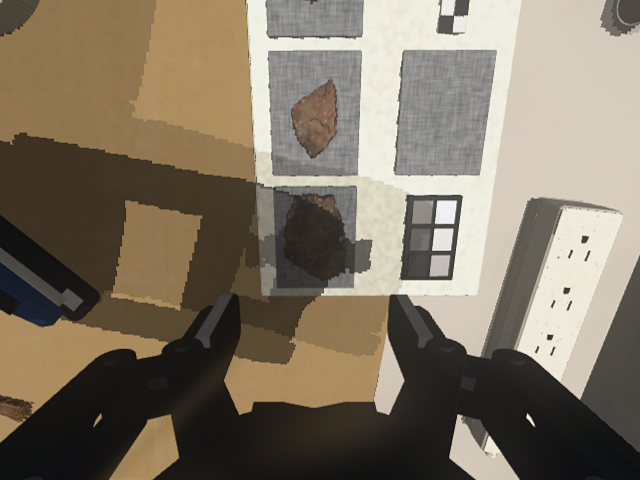

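The middle sherd is at (315,119) on a pad centred at (317,113). The large one is at (316,235) on a pad centred at (313,240). Both are good. Now the labels, then a look before the loupe.

```bash
python3 - <<'E'
from pp import *
zg=pick((.495,.2424),.329,.048)
if manip.current_finger_gap()<.03: raise SystemExit("MISS")
place(PAD["B"],YAW,zg,.008,.02); 
c=np.array([.6003,.2460]); zl=pick(c,np.deg2rad(100),.038,clear=.02); print("zl",zl)
f=grab_frame("top");save("top3",f)
w=f["color"][160:240,260:340].astype(int);m=(w[:,:,2]>165).astype(np.uint8)
cv2.imwrite("pics/top3c.png",cv2.resize(f["color"][160:290,210:400,::-1],(800,547)));print(manip.current_time())
E
```

```text
touch True -0.0061 grasp z -0.0025 gap 0.0474 0.0476
set True 0.0001 gap 0.0474
touch True -0.0046 grasp z -0.0011 gap 0.0357 0.0358
zl -0.0011232893386444627
54.4583
```

View pics/top3c.png

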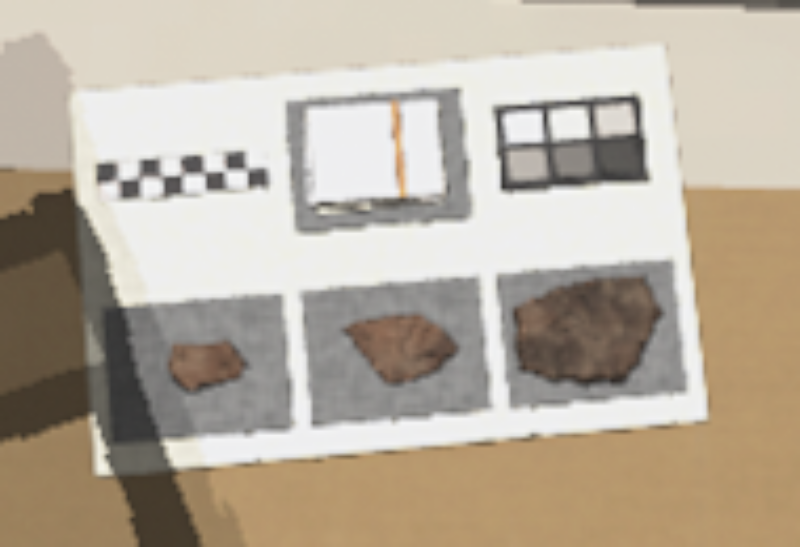

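All three sherds and the labels sit on their pads; the labels' corners run from (305,108) to (446,190). I'll compute the centres, then set the loupe on the measured labels centre.

```bash
python3 - <<'E'
from pp import *
f=grab_frame("top");s=190/800;P=lambda q,z:cast(f,np.atleast_2d(q)*s+[210,160],z).mean(0)
lab=P([(305,108),(438,97),(446,190),(313,203)],.0205)
top={"L":P([(105,312),(284,293),(292,424),(110,442)],.008),"M":P([(302,292),(479,276),(492,407),(313,427)],.008),"R":P([(497,275),(674,261),(686,389),(510,407)],.008),"B":P([(287,102),(461,88),(469,215),(297,231)],.008)}
ob={"L":P((207,365),.014),"M":P((402,348),.014),"R":P((588,330),.016),"B":lab}
for k in top: print(k,((ob[k]-top[k])*1000).round(1))
e=PAD["B"]+(lab-top["B"]); print("labels",e)
go(e,.13,YAW); down(-.0011+.0205+.012,None,.12); hit=down(-.0011+.0205-.005,3,.015); print(hit,tz()+.0011-.0205)
manip.move_gripper(.06); up(.07,.05); up(.15); 
go((.5,.2),.2,YAW)
f=grab_frame("top");save("top4",f);a=cv2.resize(f["color"][160:290,210:400,::-1],(800,547));cv2.imwrite("pics/top4c.png",a);print(manip.current_time())
E
```

```text
L [ 0.3 -4.6]
M [ 0.1 -2.3]
R [-0.1  2.7]
B [1.3 1.6]
labels [0.64426284 0.01155249]
True -0.00035831069637182883
60.7083
```

View pics/top4c.png

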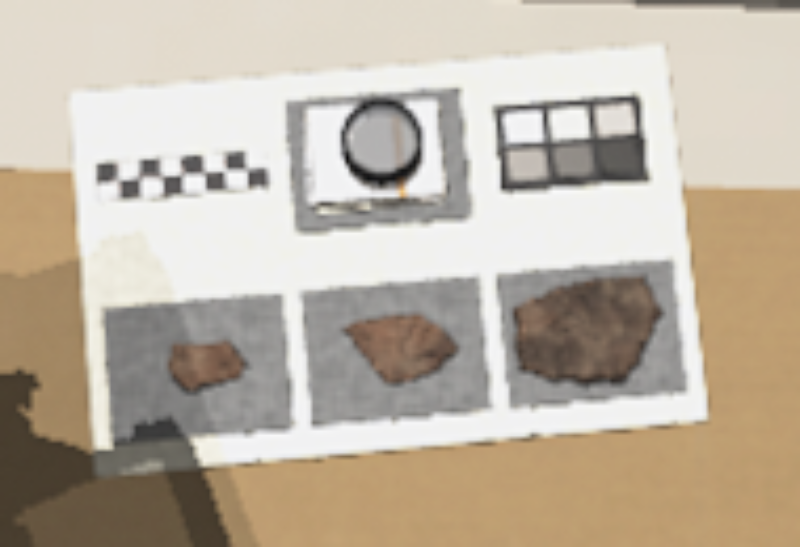

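The loupe stands on the labels with its top centre at (382,140). I'll check the numeric offset, then hand in if it is well inside tolerance.

```bash
python3 - <<'E'
from pp import *
f=grab_frame("top");s=190/800;P=lambda q,z:cast(f,np.atleast_2d(q)*s+[210,160],z).mean(0)
d=P((382,139),.0405)-P([(305,108),(438,97),(446,190),(313,203)],.0205);print((d*1000).round(1))
if np.hypot(*d)<.008: manip.pause(.5);manip.sign_off();print("signed",manip.current_time())
E
```

```text
[-0.2 -2.8]
the job is handed in; nothing more can be done
the job is handed in; nothing more can be done
```

The layout is finished and handed in at about 61 s of the 128 s allowed. The sign-off gives no verdict, so these results rest on my own checks.

The scale bar is behind the left pad, so the small sherd went on the left, the middle one in the middle and the large one on the right. The label bundle is on the back pad with the loupe standing on top of it.

The last top-camera checks gave these offsets from centre, all well inside the limits:

| Thing | Measured offset | Limit |
|---|---|---|
| Small sherd | about 4.6 mm | 15 mm |
| Middle sherd | about 2.3 mm | 15 mm |
| Large sherd | about 2.7 mm | 15 mm |
| Labels | about 2.1 mm | 15 mm |
| Loupe on labels | about 2.8 mm | 12 mm |

- **Setting down:** every piece went down by guarded contact, none was dropped, and the gripper was clear of everything at the end.
- **Camera disagreement:** the top and wrist cameras differed by about 2–4 mm on positions. I averaged the two for most of the positions I used.
- **Large sherd:** it shifted in the jaws while being lifted (the finger gap went from 52 to 47 mm). It met the pad 2.6 mm above the expected height, so the release was slightly early. In the last view it looked flat and centred.
- **Not measured:** I judged flatness and uprightness by eye from the top view only, without a side view.

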